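# Tip worn-out moulds into the reclaim trough and clip its cover

## Robot

A 7-joint arm with a two-finger parallel gripper is mounted at the origin on the work surface. World frame = base frame: x ahead of the robot, y to its left, z up, the work surface at z = 0. Lengths are in mm, angles in rad, forces in N, time in s.
With the tool pointing down it reaches from about 425 to 875 mm from the base axis. Payload 8.4 kg.
Tool frame: the origin (TCP) lies at the very end of the fingers, on their centre line; the grasp point (between the pads) lies 19 mm behind it (ctrl.hold_point_z is the x of the grasp point in the tool frame, in mm); x points along the fingers, y is the direction in which the jaws open and shut, and the axes are right-handed (so a half turn about x gives the same grasp; the last joint's range is limited). The gripper opens to 87 mm and grips with 3 to 60 N. Pads are 19 mm wide; open, the fingers measure 117 mm over their backs; the gripper's body (75 mm by 190 mm) begins 51 mm behind the grasp point.
Start: joints at [1.052, 0.333, 0.04, 1.465, -0.013, 1.343, -0.059], TCP at [264.901, -593.541, 222.546] pointing down, gripper open.
Joint ranges: [-2.58, 2.58], [-0.38, 2.09], [-1.3, 1.39], [0.25, 2.4], [-1.5, 4.64], [0.08, 2.09], [-2.65, 2.65]. Speed limits (rad/s): [2.22, 2.22, 2.79, 2.79, 3.14, 3.14, 3.14].

## Interface

Orientations are given as a 3x3 rotation matrix whose columns are the frame's x, y, z axes.
In Python, from workcell import ctrl, vision gives the robot as it stands.
- The arm moves only by the tool apply_moves, never from a script. Its argument "targets" is a list that holds one entry, the list of rows, each a list of 6 numbers: the shift along the tool's x, y, z in cm, then the turn, a rotation vector about the tool's x, y, z in degrees. A call has 1 to 8 rows; each row shifts and turns the pose as measured when the row begins, along the tool's axes as they then stand; what a row does not reach is not made up. A row lasts 1/10 s, in which the tool goes at most 50 mm and 8.59 degrees, less where a joint would pass 70% of its speed; a pose out of reach is approached as far as the arm can. A call with a gripper value outside its range is refused whole. "claw" is the opening in per cent of the stroke, from 0 (shut) to 100 (fully open), set as the call begins (left out, the last holds). The fingers move at their own pace and stop on an object; "grip_force" is the grip in N (left out, the last holds). Time passes only in rows, so rows that do not move let the fingers close. It gives the time, the measured TCP pose, the force and the opening at its end, in the units of the state.
- ctrl.state(): the state, without advancing time (a new reading comes with each control period).
- vision.camera(name): name is "scene" or "side" or "wrist"; returns the picture (420x560x3 uint8, red, green, blue); there is no depth.
- vision.camera_info(name): a dict with "intrinsics" (3x3 intrinsics, pixels), "dist_coeffs" ([k1, k2, p1, p2, k3] as OpenCV has them; the pictures are not rectified), "T" (4x4, takes a point from camera to world coordinates); the wrist camera has in their place "mount" (4x4, takes a point from camera to tool coordinates, whose origin is the TCP and whose axes are the tool frame's). Camera axes: x right, y down, z forward; pixel columns grow to the right and rows downward; lengths in mm; the calibration is good to about 2 mm. A picture is of the moment at which its call begins: read the wrist's pose just before it. camera_info takes no time and is no camera call.
- ctrl.job_done(): hands the job in, once; it reports no verdict.
The state is a dict: "clock": time; "qpos": joint angles; "joint_vel": joint speeds; "tau": joint torques, N m; "eef_pos": TCP position; "tool_rot": TCP orientation; "wrist_force": force on the tool from outside, world axes, zero at the start; "torque": the same for the moment, N m; "grip_width": finger opening in mm.
Only numpy, scipy, OpenCV 4.12 (cv2) and the standard library are available. Lean on these libraries where they do the work, as an engineer would, in place of code of your own. Each camera call takes 0.05 s, during which the arm holds its last target.

## Task

Two round plaster moulds on the pouring board are worn out and too heavy and wide to pick up: slide the trough's cover fully open, slide both round moulds along the board and tip them over its edge into the reclaim trough without lifting them. Then slide the cover fully shut and press its two corner clips fully down until each is home against its stop. Leave the rectangular block mould, the cast bowl and the scraper on the board where they are.

Things in the scene. Friction and masses are not known exactly. Their poses are not given: they have to be found in the camera images.
- stand: Fixed stand: white pouring board (top 200 mm above the table) and beside it an open grey trough. Origin on the table below the middle of the board's drop edge; x along that edge (away from the robot), y from the edge over the board, z up. Board: x -185..185, y 0..455 mm. Trough opening: x -165..165, y -220..-10, floor 188 mm below the board top. Cover rails at x -170, 170, y 0..-440, 200 high.
- cover (a joint): White sliding cover of the trough, 354 (x) by 215 (y) by 8 mm, its underside 202 and its top 210 mm above the table. 0 m = shut (its leading edge 5 mm from the drop edge); grows to 0.20 = fully open as it slides along the stand's -y. It needs about 3 N, stays where it is left.
- cover_handle (a point): Middle of the cover's steel bar handle: 110 mm long along the stand's x, 16 by 16 mm in section, its centre 36 mm above the cover's top (246 mm above the table); 28 mm of free height below the bar; two 14 mm posts carry it. Lies 60 mm in -y from the drop edge when shut. Axes as the stand.
- clip_near_top (a point): Middle of the top of the corner clip nearer the robot: a grey square pad 30 by 30 mm on the cover, standing 20 mm above the cover's top (230 mm above the table), 130 mm in -x and 20 mm in +y from the handle (stand's axes). Travels with the cover.
- clip_far_top (a point): The same for the clip farther from the robot, 130 mm in +x and 20 mm in +y from the handle.
- clip_near (a joint): Near clip: 0 = up, 0.008 m = pressed home against its stop (its top then still 12 mm above the cover). It is stiff: pressing takes about 6 N all the way, and it stays where it is left.
- clip_far (a joint): Far clip, the same.
- mould_big_center (a point): Centre, half-way up, of the bigger round plaster mould: a disc 120 mm in diameter and 36 mm high with a step of 100 mm diameter above it, 60 mm high in all, a hollow in the top, about 1.2 kg, standing on the board; z axis up.
- mould_small_center (a point): The same for the smaller round mould: 110 mm in diameter, step 88 mm, 60 mm high, about 1.1 kg.
- mould_block_center (a point): Centre of the rectangular plaster block mould, 90 by 110 by 55 mm high, about 1 kg, standing on the board; it must stay where it is.
- cast_bowl: Small white bowl on the board, 68 mm in diameter at the rim and 40 mm high, origin under its centre; must stay.
- scraper: Flat scraper lying on the board, about 160 mm long along its y, 50 mm wide, 14 mm high, origin under its middle; must stay.
There are look-alikes about, which are no part of the job. Leave any blue or orange look-alike of the part that bears mould_small_center alone.

How it is judged (in metres and radians):
On the way, in this order (a step that is already met when the one before it is completed fails the run):
1. the cover is open (value of joint cover above 0.18 m), for 0.2 s.
2. both round moulds lie in the trough (height (world z) of each of mould_big_center, mould_small_center below 0.17 m and y of mould_big_center in the frame of stand between -0.22 and -0.01 m and y of mould_small_center in the frame of stand between -0.22 and -0.01 m), for 0.2 s.
3. the cover is shut (value of joint cover below 0.008 m), for 0.2 s.
4. both clips are home (value of joint each of clip_near, clip_far above 0.006 m), for 0.2 s.
At the end, for the whole second after the job is handed in: Both round moulds lie at rest inside the trough (centres at least 30 mm below the board top and between its walls), the cover is shut to within 8 mm, both clips are pressed at least 6 of their 8 mm, and the block mould, bowl and scraper are within 30 mm of where they stood (all of step 2 and all of step 4 and x of mould_big_center in the frame of stand between -0.165 and 0.165 m and x of mould_small_center in the frame of stand between -0.165 and 0.165 m and linear speed of each of mould_big, mould_small below 0.05 m/s and value of joint cover below 0.008 m and distance of each of mould_block_center, cast_bowl, scraper from where it was at the start of the episode below 0.03 m); the robot touches nothing.
It fails at once if a round mould is lifted (its centre more than 50 mm higher than it stands on the board) (height (world z) of any of mould_big_center, mould_small_center above 0.28 m).
It fails at once if the block mould, the bowl or the scraper is moved more than 30 mm (distance of any of mould_block_center, cast_bowl, scraper from where it was at the start of the episode above 0.03 m).
It also fails if it takes over 72 s, if anything falls off the work surface, if the arm or the gripper's body presses on something with over 40 N, if the wrist force passes 120 N, or if a joint passes its speed limit or range.

## Working session

There is one attempt and no reset: what is moved stays moved. The work goes in short steps, Python scripts to look and compute and a tool call to move; the robot and the scene stay as the last step left them, time stands still between calls to the robot, and variables do not carry over. Pictures are saved under pics/ and viewed, and the job is handed in when it is done.

Besides the shell and the picture viewer there is one more tool, called after "Call:" by a JSON object that holds its "fn" and its "kwargs", one argument or row to a line. apply_moves: Moves the arm, as the interface text tells. Its arguments: {"type":"object","properties":{"targets":{"type":"array","items":{"type":"array","items":{"type":"array","items":{"type":"number"}}}},"claw":{"type":"number"},"grip_force":{"type":"number"}},"required":["targets"]}

```bash
mkdir -p pics; ls
python3 - <<'E'
from workcell import ctrl, vision
import cv2,numpy as np
print(ctrl.state())
for n in("scene","side","wrist"):
    im=vision.camera(n);cv2.imwrite(f"pics/{n}0.png",im[:,:,::-1])
    i=vision.camera_info(n);print(n,{k:np.round(v,4).tolist() for k,v in i.items()})
print(ctrl.hold_point_z)
E
```

```text
pics
{'clock': 0.0, 'qpos': array([ 1.05176667,  0.33389796,  0.03989681,  1.4662928 , -0.01339525,
        1.3432779 , -0.05847423]), 'joint_vel': array([-0.00105099,  0.00172551,  0.00120265, -0.00159426,  0.00036739,
        0.00113465, -0.00067609]), 'tau': array([-6.94631126e-04, -6.56360292e+01,  1.33483607e+00, -4.03801596e+01,
       -5.97071601e-02,  4.50891873e-02,  2.14590091e-04]), 'eef_pos': array([ 264.70883177, -593.1407688 ,  221.65741865]), 'tool_rot': array([[-7.64904778e-04,  4.07592960e-01, -9.13163400e-01],
       [ 1.41656729e-03, -9.13162309e-01, -4.07593659e-01],
       [-9.99998704e-01, -1.60532774e-03,  1.21099357e-04]]), 'wrist_force': array([-0.41868597, -0.12401338,  0.20155108]), 'torque': array([ 0.02534742, -0.04169013, -0.01177603]), 'grip_width': 86.87906491385388}
scene {'intrinsics': [[420.2762, 0.0, 281.0746], [0.0, 420.2762, 208.5353], [0.0, 0.0, 1.0]], 'dist_coeffs': [-0.0761, 0.0, 0.0, 0.0, 0.0], 'T': [[-0.1956, 0.8747, -0.4434, 895.8954], [0.9806, 0.1699, -0.0974, 232.6163], [-0.0099, -0.4538, -0.891, 900.6729], [0.0, 0.0, 0.0, 1.0]]}
side {'intrinsics': [[530.7746, 0.0, 273.5334], [0.0, 530.7746, 205.8907], [0.0, 0.0, 1.0]], 'dist_coeffs': [-0.2123, 0.0, 0.0, 0.0, 0.0], 'T': [[-0.998, -0.0415, 0.0473, 473.0206], [-0.062, 0.5212, -0.8512, 1184.6117], [0.0107, -0.8524, -0.5227, 801.8566], [0.0, 0.0, 0.0, 1.0]]}
wrist {'intrinsics': [[349.0937, 0.0, 278.2555], [0.0, 349.0937, 211.0557], [0.0, 0.0, 1.0]], 'dist_coeffs': [-0.0273, 0.0, 0.0, 0.0, 0.0], 'mount': [[-0.0006, -0.2504, 0.9681, -161.2389], [1.0, -0.0015, 0.0002, 1.3854], [0.0014, 0.9681, 0.2504, -69.1596], [0.0, 0.0, 0.0, 1.0]]}
-18.700000000000003
```

View pics/scene0.png

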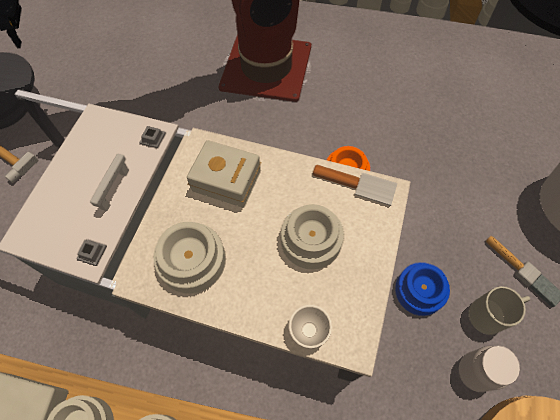

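View pics/side0.png

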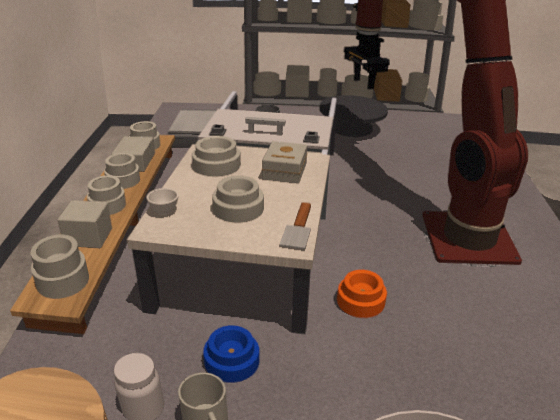

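View pics/wrist0.png

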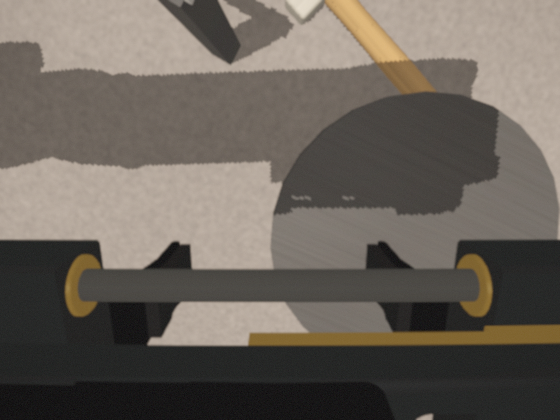

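```bash
cat > h.py <<'E'
from workcell import ctrl, vision
import cv2,numpy as np
def ray(n,px,tool=None):
    i=vision.camera_info(n);K=np.array(i["intrinsics"]);d=np.array(i["dist_coeffs"])
    u=cv2.undistortPoints(np.array(px,float).reshape(-1,1,2),K,d).reshape(-1,2)
    T=np.array(i["T"]) 
    v=np.c_[u,np.ones(len(u))]@T[:3,:3].T
    return T[:3,3],v
def plane(n,px,z):
    o,v=ray(n,px);z=np.broadcast_to(z,len(v));return o+v*((z-o[2])/v[:,2])[:,None]
def two(p1,p2):
    out=[]
    for a,b in zip(p1,p2):
        o1,v1=ray("scene",[a]);o2,v2=ray("side",[b]);v1=v1[0];v2=v2[0]
        s=np.linalg.lstsq(np.c_[v1,-v2],o2-o1,rcond=None)[0]
        A=o1+v1*s[0];B=o2+v2*s[1];out.append([*(A+B)/2,np.linalg.norm(A-B)])
    return np.array(out)
E
python3 - <<'E'
from h import *
im=cv2.imread("pics/scene0.png");s=cv2.imread("pics/side0.png")
cv2.imwrite("pics/c1.png",cv2.resize(im[90:300,0:270],None,fx=2.9,fy=2.85,interpolation=cv2.INTER_CUBIC))
cv2.imwrite("pics/c2.png",cv2.resize(im[110:390,100:420],None,fx=2.1,fy=2.1,interpolation=cv2.INTER_CUBIC))
E
```

```text
(no output)
```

View pics/c1.png

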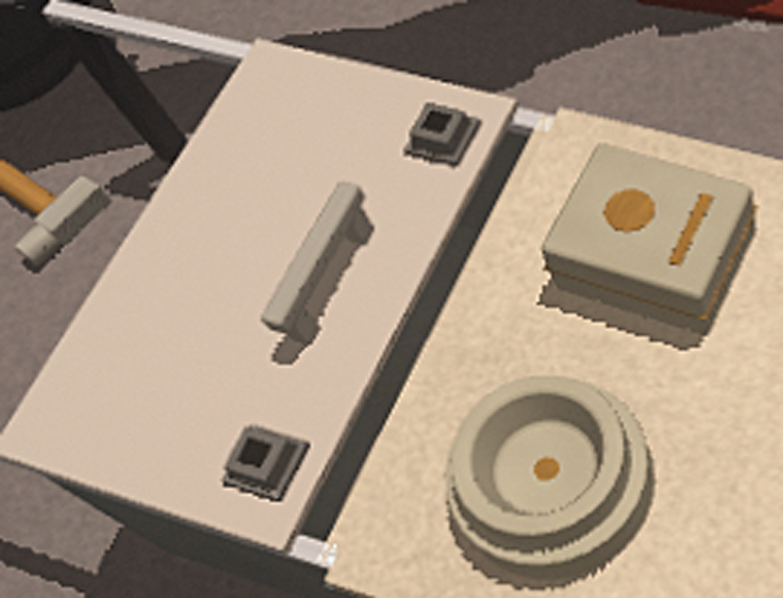

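View pics/c2.png

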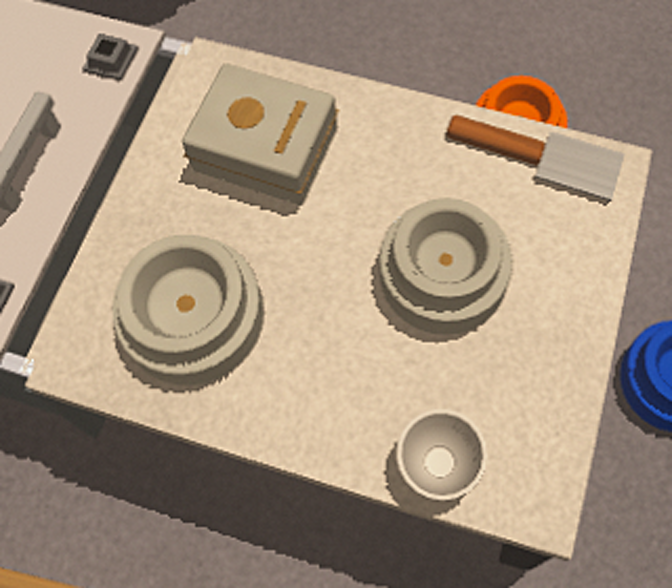

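```bash
cat > m.py <<'E'
from h import *
c1=lambda x,y:(x/2.9,90+y/2.85)
c2=lambda x,y:(100+x/2.1,110+y/2.1)
cor=[c2(195,38),c2(28,390),c2(652,150),c2(572,559)]
P=plane("scene",cor,200)
print("corners\n",P.round(1))
S=np.array([[-185,0],[185,0],[-185,455],[185,455]],float)
# rigid fit
a=S-S.mean(0);b=P[:,:2]-P[:,:2].mean(0)
U,_,Vt=np.linalg.svd(a.T@b);R=(U@Vt).T
if np.linalg.det(R)<0: R=(U@np.diag([1,-1])@Vt).T
t=P[:,:2].mean(0)-R@S.mean(0)
print("R",R,np.degrees(np.arctan2(R[1,0],R[0,0])),"t",t,"res",((S@R.T+t)-P[:,:2]).round(1).tolist())
np.savez("stand.npz",R=R,t=t)
def st(p): return (np.asarray(p)[:,:2]-t)@R
def show(nm,px,z):
    p=plane("scene",px,z);print(nm,p.round(1).tolist(),"stand",st(p).round(1).tolist())
show("cover lead",[c1(517,103),c1(290,550)],210)
show("cover trail",[c1(258,40),c1(3,460)],210)
show("handle top ends",[c1(347,187),c1(273,322)],254)
show("clipnear",[c1(437,123)],230)
show("clipfar",[c1(255,455)],230)
show("big top L R T B",[c2(116,300),c2(243,290),c2(185,236),c2(175,355)],260)
show("big floor dot",[c2(186,303)],230)
show("small top",[c2(395,245),c2(502,245),c2(447,198),c2(445,296)],260)
show("block top",[c2(222,65),c2(335,95),c2(184,142),c2(298,178)],255)
show("bowl rim",[c2(398,455),c2(486,455),c2(442,411),c2(440,498)],240)
show("scraper",[c2(447,125),c2(622,148),c2(612,200),c2(535,178)],208)
E
python3 m.py
```

```text
corners
 [[397.2 -62.2 200. ]
 [767.8 -94.9 200. ]
 [441.3 391.3 200. ]
 [810.1 354.9 200. ]]
R [[ 0.9955369   0.09437313]
 [-0.09437313  0.9955369 ]] -5.415240855006755 t [582.64738506 -79.19566747] res [[1.3, 0.5], [-1.0, -1.8], [0.1, -0.1], [-0.4, 1.4]]
cover lead [[404.9, -89.5, 210.0], [753.3, -121.6, 210.0]] stand [[-176.0, -27.1], [173.9, -26.1]]
cover trail [[381.5, -303.6, 210.0], [736.4, -329.0, 210.0]] stand [[-179.0, -242.4], [176.7, -234.2]]
handle top ends [[522.5, -157.7, 254.0], [626.6, -166.0, 254.0]] stand [[-52.4, -83.9], [51.9, -82.3]]
clipnear [[446.0, -129.9, 230.0]] stand [[-131.3, -63.3]]
clipfar [[705.3, -155.5, 230.0]] stand [[129.3, -64.4]]
big top L R T B [[696.5, -24.2, 260.0], [668.9, 71.6, 260.0], [632.9, 13.2, 260.0], [730.1, 34.7, 260.0]] stand [[108.2, 65.5], [71.6, 158.3], [41.3, 96.7], [136.0, 127.3]]
big floor dot [[678.3, 21.3, 230.0]] stand [[85.8, 109.1]]
small top [[608.3, 180.8, 260.0], [592.0, 264.5, 260.0], [558.7, 214.6, 260.0], [643.5, 227.0, 260.0]] stand [[1.0, 261.2], [-23.1, 343.1], [-51.6, 290.2], [31.7, 310.6]]
block top [[461.1, -5.9, 255.0], [473.9, 101.3, 255.0], [545.4, -15.7, 255.0], [561.1, 89.2, 255.0]] stand [[-127.9, 61.5], [-125.3, 169.5], [-43.1, 59.7], [-37.3, 165.6]]
bowl rim [[766.3, 213.5, 240.0], [753.9, 277.3, 240.0], [727.7, 239.9, 240.0], [790.9, 249.2, 240.0]] stand [[155.3, 308.7], [136.9, 371.1], [114.2, 331.3], [176.4, 346.5]]
scraper [[456.1, 200.9, 208.0], [449.8, 362.1, 208.0], [505.3, 357.2, 208.0], [496.3, 287.3, 208.0]] stand [[-152.4, 266.9], [-174.0, 426.8], [-118.2, 427.2], [-120.6, 356.8]]
```

Call:
{"fn": "apply_moves", "kwargs": {
  "targets": [
    [[-1, 0, 0, -7.6, 0, 0], [-1, 0, 0, -7.6, 0, 0], [-1, 0, 0, -7.6, 0, 0], [-1, 0, 0, -7.6, 0, 0], [-1, 0, 0, -7.6, 0, 0], [-1, 0, 0, -7.6, 0, 0], [-1, 0, 0, -7.6, 0, 0], [-1, 0, 0, -7.6, 0, 0]]
  ],
  "claw": 65
}}

```text
clock: 0.95
eef_pos: [264.1, -591.4, 299.5]
tool_rot: [[-0.005, 0.999, -0.05], [0.009, -0.05, -0.999], [-1.0, -0.006, -0.009]]
wrist_force: [0.3, 0.2, -0.2]
grip_width: 56.4
```

```bash
cat > p.py <<'E'
from h import *
d=np.load("stand.npz");R=d["R"];t=d["t"]
def pose():
    s=ctrl.state();p=s["eef_pos"];r=s["tool_rot"]
    q=R.T@(p[:2]-t);Rs=np.eye(3);Rs[:2,:2]=R
    y=R.T@r[:2,1]
    print("t",round(s["clock"],2),"stand xyz",q.round(1),round(p[2],1),"yaw",round(np.degrees(np.arctan2(y[1],y[0])),2),"tilt",np.round(np.degrees(r[:2,0]),2),"F",s["wrist_force"].round(1),"w",round(s["grip_width"],1),"q",s["qpos"].round(2))
pose()
E
python3 p.py
```

```text
t 0.95 stand xyz [-268.8 -540. ] 299.5 yaw 2.56 tilt [-0.29  0.54] F [ 0.3  0.2 -0.2] w 56.4 q [ 1.16  0.32 -0.1   1.33  0.03  1.51  1.01]
```

Call:
{"fn": "apply_moves", "kwargs": {
  "targets": [
    [[0, 2.2, -4.2, 2.5, -0.5, 0.3], [0, 2.4, -4.3, 0, 0, 0], [0, 2.4, -4.3, 0, 0, 0], [0, 2.4, -4.3, 0, 0, 0], [0, 2.4, -4.3, 0, 0, 0], [0, 2.4, -4.3, 0, 0, 0], [0, 2.4, -4.3, 0, 0, 0], [0, 2.4, -4.3, 0, 0, 0]]
  ]
}}

```text
clock: 1.75
eef_pos: [480.4, -264.9, 297.3]
tool_rot: [[-0.004, 0.995, -0.101], [-0.002, -0.101, -0.995], [-1.0, -0.004, 0.003]]
wrist_force: [0.6, -0.8, -0.4]
grip_width: 56.5
```

```bash
python3 p.py
```

```text
t 1.75 stand xyz [ -84.2 -194.6] 297.3 yaw -0.35 tilt [-0.23 -0.14] F [ 0.6 -0.8 -0.4] w 56.5 q [ 0.75  0.12 -0.37  1.58  0.05  1.45  0.28]
```

Call:
{"fn": "apply_moves", "kwargs": {
  "targets": [
    [[0, 2.4, -4.2, 0, 0, 0], [0, 2.4, -4.2, 0, 0, 0], [0, 2.4, -4.2, 0, 0, 0], [0, 1.2, -2.1, 0, 0, 0], [0, 0, 0, 0, 0, 0]]
  ]
}}

```text
clock: 2.25
eef_pos: [583.3, -113.0, 295.7]
tool_rot: [[-0.004, 0.996, -0.091], [0.001, -0.091, -0.996], [-1.0, -0.004, -0.0]]
wrist_force: [-0.4, -1.2, -0.3]
grip_width: 56.5
```

```bash
python3 p.py
```

```text
t 2.25 stand xyz [  3.9 -33.6] 295.7 yaw 0.21 tilt [-0.23  0.05] F [-0.4 -1.2 -0.3] w 56.5 q [ 0.52  0.23 -0.49  1.47  0.11  1.47 -0.06]
```

Call:
{"fn": "apply_moves", "kwargs": {
  "targets": [
    [[3, 0, 0, 0, 0, 0], [3, 0, 0.5, 0, 0, 0], [1, 0, 1, 0, 0, 0], [0, 0, 2, 0, 0, 0], [0, 0, 2.5, 0, 0, 0], [0, 0, 2.5, 0, 0, 0], [0, 0, 2.5, 0, 0, 0], [0, 0, 2.5, 0, 0, 0]]
  ]
}}

```text
clock: 3.05
eef_pos: [569.5, -248.4, 224.1]
tool_rot: [[-0.004, 0.996, -0.084], [0.009, -0.084, -0.996], [-1.0, -0.005, -0.008]]
wrist_force: [2.5, 4.0, -2.9]
grip_width: 56.2
```

```bash
python3 p.py
```

```text
t 3.05 stand xyz [   2.9 -169.7] 224.1 yaw 0.59 tilt [-0.26  0.49] F [ 2.5  4.  -2.9] w 56.2 q [ 0.68  0.31 -0.42  1.51  0.12  1.35  0.17]
```

Pushing works; 65–72 mm to go.

Call:
{"fn": "apply_moves", "kwargs": {
  "targets": [
    [[0, 0, 2.5, 0, 0, 0], [0, 0, 2, 0, 0, 0], [0, 0, 1.2, 0, 0, 0], [0, 0, 0.7, 0, 0, 0], [0, 0, 0.5, 0, 0, 0], [0, 0, 0, 0, 0, 0]]
  ]
}}

```text
clock: 3.65
eef_pos: [561.5, -320.4, 224.6]
tool_rot: [[-0.004, 0.996, -0.088], [0.018, -0.088, -0.996], [-1.0, -0.006, -0.018]]
wrist_force: [0.0, 0.4, 0.0]
grip_width: 56.6
```

```bash
python3 p.py
```

```text
t 3.65 stand xyz [   1.7 -242.1] 224.6 yaw 0.35 tilt [-0.26  1.05] F [0.  0.4 0. ] w 56.6 q [ 0.75  0.36 -0.38  1.44  0.12  1.37  0.28]
```

Call:
{"fn": "apply_moves", "kwargs": {
  "targets": [
    [[0, 0, -1, 0, 0, 0], [-2.5, 0, -1, 0, 0, 0], [-4, 0, 0, 0, -1, 0.2], [-2, 1, -4, 0, 0, 0], [0, 1, -4.8, 0, 0, 0], [0, 1, -4.8, 0, 0, 0], [0, 1, -4.8, 0, 0, 0], [0, 1, -4.8, 0, 0, 0]]
  ],
  "claw": 100
}}

```text
clock: 4.45
eef_pos: [632.9, -76.0, 314.6]
tool_rot: [[-0.002, 0.995, -0.104], [-0.011, -0.104, -0.995], [-1.0, -0.0, 0.011]]
wrist_force: [0.1, 0.2, 0.3]
grip_width: 87.1
```

```bash
python3 p.py
python3 - <<'E'
from h import *
cv2.imwrite("pics/s1.png",vision.camera("scene")[:,:,::-1])
E
```

```text
t 4.45 stand xyz [49.7  7.9] 314.6 yaw -0.56 tilt [-0.09 -0.61] F [0.1 0.2 0.3] w 87.1 q [ 0.42  0.32 -0.5   1.33  0.16  1.53 -0.17]
```

View pics/s1.png

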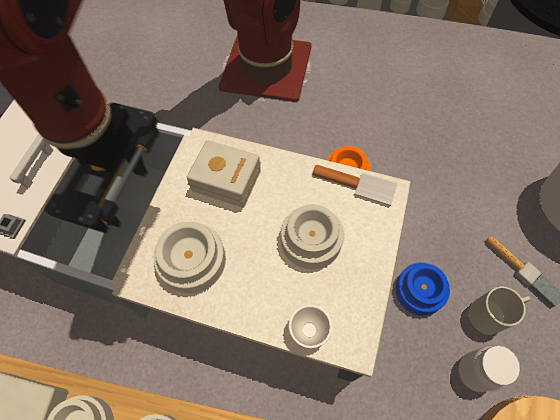

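Call:
{"fn": "apply_moves", "kwargs": {
  "targets": [
    [[0, 1, -4.8, 0.5, 0.3, 0], [0, 1.2, -4.8, 0, 0, 0], [0, 1, -4.5, 0, 0, 0], [0, 0.6, -2.0, 0, 0, 0], [0, 0, 0, 0, 0, 0]]
  ]
}}

```text
clock: 5.0
eef_pos: [684.5, 90.1, 315.5]
tool_rot: [[0.002, 0.995, -0.096], [-0.003, -0.096, -0.995], [-1.0, 0.002, 0.003]]
wrist_force: [-0.6, 0.0, 0.8]
grip_width: 87.2
```

```bash
python3 p.py
```

```text
t 5.0 stand xyz [ 85.5 178.2] 315.5 yaw -0.09 tilt [ 0.12 -0.16] F [-0.6  0.   0.8] w 87.2 q [ 0.16  0.45 -0.55  1.17  0.23  1.58 -0.44]
```

Call:
{"fn": "apply_moves", "kwargs": {
  "targets": [
    [[3.5, 0.1, -0.2, 0, 0, 0], [3.5, 0.1, 0, 0, 0, 0], [2.2, 0.1, 0, 0, 0, 0], [0.7, 0, 0, 0, 0, 0], [0, 0, 0, 0, 0, 0]]
  ]
}}

```text
clock: 5.5
eef_pos: [687.7, 89.2, 216.4]
tool_rot: [[0.007, 0.995, -0.096], [-0.007, -0.096, -0.995], [-1.0, 0.008, 0.006]]
wrist_force: [0.1, -0.6, 1.5]
grip_width: 86.9
```

```bash
python3 p.py
```

```text
t 5.5 stand xyz [ 88.7 177.5] 216.4 yaw -0.08 tilt [ 0.4  -0.38] F [ 0.1 -0.6  1.5] w 86.9 q [ 0.18  0.48 -0.54  1.33  0.25  1.39 -0.45]
```

Call:
{"fn": "apply_moves", "kwargs": {
  "targets": [
    [[0, 0, 1.2, 0, 0, 0], [0, 0.1, 1.5, 0, 0, 0], [0, 0.2, 1.8, 0, 0, 0], [0, 0.2, 1.8, 0, 0, 0], [0, 0.2, 1.8, 0, 0, 0], [0, 0.2, 1.8, 0, 0, 0]]
  ]
}}

```text
clock: 6.1
eef_pos: [686.3, -7.1, 221.9]
tool_rot: [[0.01, 0.996, -0.087], [0.005, -0.087, -0.996], [-1.0, 0.01, -0.006]]
wrist_force: [0.0, 5.7, -5.3]
grip_width: 87.0
```

```bash
python3 p.py
python3 - <<'E'
from h import *
cv2.imwrite("pics/s2.png",np.hstack([cv2.resize(vision.camera(n)[:,:,::-1],(400,300)) for n in("scene","side")]))
E
```

```text
t 6.1 stand xyz [96.4 81.6] 221.9 yaw 0.44 tilt [0.58 0.31] F [ 0.   5.7 -5.3] w 87.0 q [ 0.32  0.45 -0.52  1.35  0.22  1.39 -0.29]
```

View pics/s2.png

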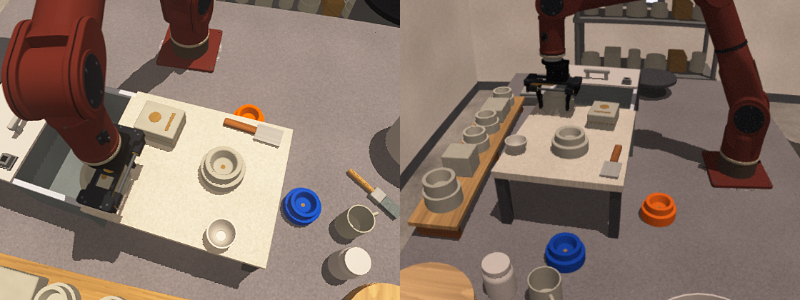

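Call:
{"fn": "apply_moves", "kwargs": {
  "targets": [
    [[0.3, 0, 2, 0, 0, 0], [0.2, 0, 2, 0, 0, 0], [0, 0, 2.2, 0, 0, 0], [0, 0, 2.2, 0, 0, 0], [0, 0, 2.2, 0, 0, 0], [0, 0, 2, 0, 0, 0], [0, 0, 1, 0, 0, 0], [0, 0, 0, 0, 0, 0]]
  ]
}}

```text
clock: 7.0
eef_pos: [682.1, -129.6, 234.6]
tool_rot: [[0.039, 0.996, -0.074], [0.022, -0.075, -0.997], [-0.999, 0.037, -0.025]]
wrist_force: [-0.6, 0.4, 0.1]
grip_width: 87.1
```

```bash
python3 p.py
python3 - <<'E'
from h import *
cv2.imwrite("pics/s3.png",np.hstack([cv2.resize(vision.camera(n)[:,:,::-1],(400,300)) for n in("scene","wrist")]))
E
```

```text
t 7.0 stand xyz [103.8 -40.8] 234.6 yaw 1.12 tilt [2.24 1.24] F [-0.6  0.4  0.1] w 87.1 q [ 0.49  0.44 -0.5   1.34  0.18  1.38 -0.07]
```

View pics/s3.png

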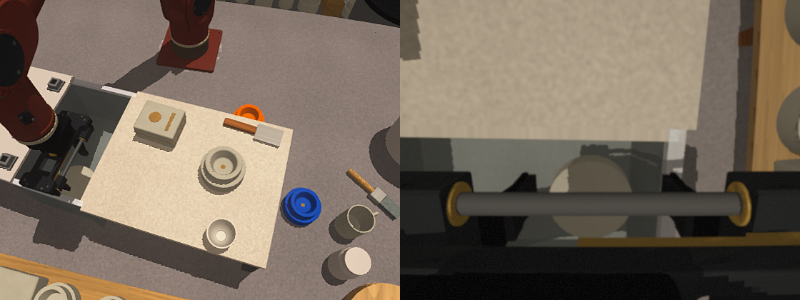

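Call:
{"fn": "apply_moves", "kwargs": {
  "targets": [
    [[-3.5, 0, 0, 1, -1.2, -2], [-3.5, -1, -2, 0, 0, 0], [0, -1.7, -4.5, 0, 0, 0], [0, -1.7, -4.5, 0, 0, 0], [0, -1.7, -4.5, 0, 0, 0], [0, -1.7, -4.5, 0, 0, 0], [0, -1.7, -4.5, 0, 0, 0], [0, -1.7, -4.5, 0, 0, 0]]
  ],
  "claw": 60
}}

```text
clock: 7.9
eef_pos: [592.2, 179.0, 307.1]
tool_rot: [[-0.001, 0.996, -0.091], [0.005, -0.091, -0.996], [-1.0, -0.002, -0.005]]
wrist_force: [0.7, 0.4, -0.2]
grip_width: 52.6
```

```bash
python3 p.py
python3 - <<'E'
from h import *
cv2.imwrite("pics/s4.png",vision.camera("scene")[:,:,::-1])
E
```

```text
t 7.9 stand xyz [-14.8 258. ] 307.1 yaw 0.2 tilt [-0.07  0.31] F [ 0.7  0.4 -0.2] w 52.6 q [ 0.13  0.3  -0.63  1.38  0.17  1.51 -0.58]
```

View pics/s4.png

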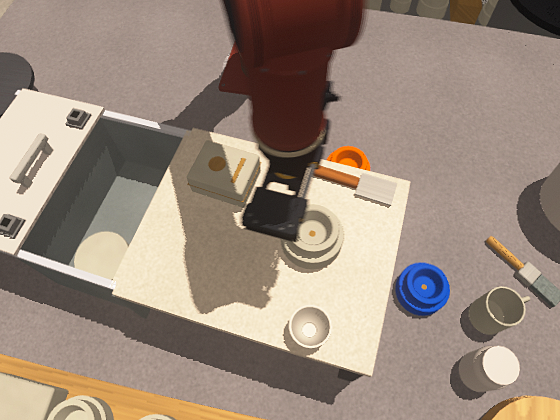

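Call:
{"fn": "apply_moves", "kwargs": {
  "targets": [
    [[0, -1, -3.2, 0, 0, 0], [0, -1, -3.2, 0, 0, 0], [0, -0.6, -1.8, 0, 0, 0], [0, 0, 0, -7.8, 0, 0], [0, 0, 0, -7.8, 0, 0], [0, 0, 0, -7.8, 0, 0], [0, 0, 0, -7, 0, 0], [0, 0, 0, 0, 0, 0]]
  ]
}}

```text
clock: 8.75
eef_pos: [557.8, 292.9, 309.6]
tool_rot: [[-0.004, 0.88, 0.476], [0.014, 0.476, -0.88], [-1.0, 0.003, -0.015]]
wrist_force: [0.6, 0.3, 0.2]
grip_width: 52.3
```

```bash
python3 p.py
```

```text
t 8.75 stand xyz [-59.9 368.1] 309.6 yaw 33.81 tilt [-0.23  0.83] F [0.6 0.3 0.2] w 52.3 q [ 0.03  0.35 -0.77  1.35  0.23  1.53 -0.22]
```

Call:
{"fn": "apply_moves", "kwargs": {
  "targets": [
    [[3.5, 0.2, 0.4, 0, -0.5, 0.2], [3.5, 0.2, 0.4, 0, 0, 0], [1.8, 0, 0, 0, 0, 0], [0.5, 0, 0, 0, 0, 0], [0, 0, 0, 0, 0, 0]]
  ]
}}

```text
clock: 9.25
eef_pos: [563.8, 292.6, 215.4]
tool_rot: [[0.006, 0.886, 0.465], [0.011, 0.464, -0.886], [-1.0, 0.01, -0.007]]
wrist_force: [-0.5, -0.3, -0.3]
grip_width: 52.7
```

```bash
python3 p.py
python3 - <<'E'
from h import *
cv2.imwrite("pics/s5.png",np.hstack([cv2.resize(vision.camera(n)[:,:,::-1],(400,300)) for n in("scene","side")]))
E
```

```text
t 9.25 stand xyz [-53.8 368.3] 215.4 yaw 33.09 tilt [0.32 0.61] F [-0.5 -0.3 -0.3] w 52.7 q [ 0.03  0.4  -0.75  1.49  0.27  1.35 -0.26]
```

View pics/s5.png

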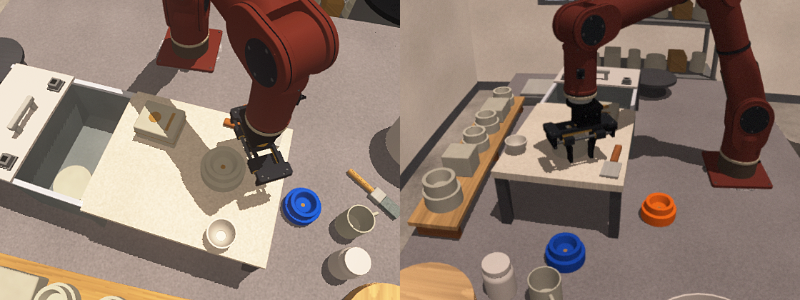

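Call:
{"fn": "apply_moves", "kwargs": {
  "targets": [
    [[0, 0, 1.5, 0, 0, 0], [0, 0, 1.6, 0, 0, 0], [0, 0, 1.6, 0, 0, 0], [0.1, 0, 1.6, 0, 0, 0], [0.1, 0, 1.5, 0, 0, 0], [0, 0, 1, 0, 0, 0], [0, 0, 0, 0, 0, 0]]
  ]
}}

```text
clock: 10.05
eef_pos: [609.0, 212.7, 219.2]
tool_rot: [[0.011, 0.885, 0.466], [0.021, 0.466, -0.885], [-1.0, 0.02, -0.014]]
wrist_force: [-0.8, 2.6, -2.0]
grip_width: 52.3
```

```bash
python3 p.py
python3 - <<'E'
from h import *
cv2.imwrite("pics/s6.png",np.hstack([cv2.resize(vision.camera(n)[:,:,::-1],(400,300)) for n in("scene","side")]))
E
```

```text
t 10.05 stand xyz [ -1.3 293.1] 219.2 yaw 33.17 tilt [0.62 1.22] F [-0.8  2.6 -2. ] w 52.3 q [ 0.15  0.4  -0.73  1.47  0.26  1.35 -0.1 ]
```

View pics/s6.png

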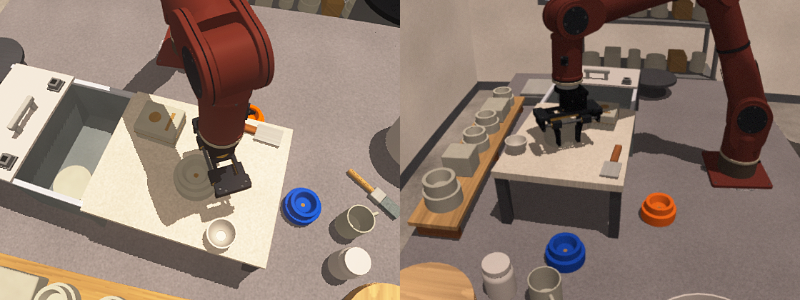

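Call:
{"fn": "apply_moves", "kwargs": {
  "targets": [
    [[0, 0, -2, 0, 0, 0], [0, 0, -2, 0, -1.2, 0], [0, 0, 0, 8.2, 0, 0], [0, 0, 0, 8.2, 0, 0], [0, 0, 0, 8.2, 0, 0], [0, 0, 0, 8.2, 0, 0], [0, 0, 0, 0, 0, 0]]
  ]
}}

```text
clock: 10.85
eef_pos: [591.0, 246.7, 220.4]
tool_rot: [[0.025, 0.994, -0.111], [-0.004, -0.111, -0.994], [-1.0, 0.026, 0.002]]
wrist_force: [0.1, -0.4, 0.7]
grip_width: 52.1
```

```bash
python3 p.py
python3 - <<'E'
from h import *
cv2.imwrite("pics/s7.png",vision.camera("scene")[:,:,::-1])
E
```

```text
t 10.85 stand xyz [-22.4 325.2] 220.4 yaw -0.94 tilt [ 1.46 -0.25] F [ 0.1 -0.4  0.7] w 52.1 q [ 0.02  0.37 -0.64  1.49  0.24  1.34 -0.75]
```

View pics/s7.png

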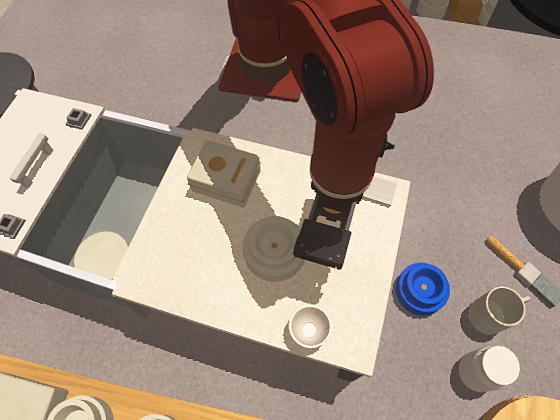

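Run:
```python
from p import *
for px in [(312.3,233.5),(274,245)]:
    q=plane("scene",[px],230)[0];print(R.T@(q[:2]-t))
```

```text
t 10.9 stand xyz [-22.4 325.2] 220.4 yaw -0.65 tilt [ 1.46 -0.25] F [-0.1 -0.6 -0. ] w 52.4 q [ 0.02  0.37 -0.64  1.49  0.24  1.34 -0.74]
[-11.56622654 301.55504699]
[ 27.83183891 244.0290723 ]
```

Call:
{"fn": "apply_moves", "kwargs": {
  "targets": [
    [[0.2, 2, 0, -0.6, 0, -1.4], [0.2, 2, 0, 0, 0, 0], [0, 1.1, 0, 0, 0, 0], [0, 0, 0, 0, 0, 0]]
  ]
}}

```text
clock: 11.3
eef_pos: [643.6, 240.9, 217.3]
tool_rot: [[0.002, 0.997, -0.076], [-0.004, -0.076, -0.997], [-1.0, 0.002, 0.004]]
wrist_force: [0.7, 0.4, -0.3]
grip_width: 51.9
```

```bash
python3 p.py
```

```text
t 11.3 stand xyz [ 30.4 324.4] 217.3 yaw 1.08 tilt [ 0.1  -0.23] F [ 0.7  0.4 -0.3] w 51.9 q [-0.    0.48 -0.61  1.34  0.28  1.4  -0.68]
```

Call:
{"fn": "apply_moves", "kwargs": {
  "targets": [
    [[0, 0, 1.5, 1, 0, 0], [0, 0, 1.6, 0, 0, 0], [0, 0, 1.8, 0, 0, 0], [0.1, 0, 1.8, 0, 0, 0], [0.1, 0, 1.8, 0, 0, 0]]
  ]
}}

```text
clock: 11.8
eef_pos: [632.4, 158.9, 216.8]
tool_rot: [[0.004, 0.997, -0.078], [0.005, -0.078, -0.997], [-1.0, 0.003, -0.006]]
wrist_force: [1.2, 7.2, 1.2]
grip_width: 52.4
```

```bash
python3 p.py
python3 - <<'E'
from h import *
cv2.imwrite("pics/s8.png",vision.camera("scene")[:,:,::-1])
E
```

```text
t 11.8 stand xyz [ 27.1 241.7] 216.8 yaw 0.92 tilt [0.22 0.3 ] F [1.2 7.2 1.2] w 52.4 q [ 0.14  0.4  -0.61  1.44  0.23  1.36 -0.55]
```

View pics/s8.png

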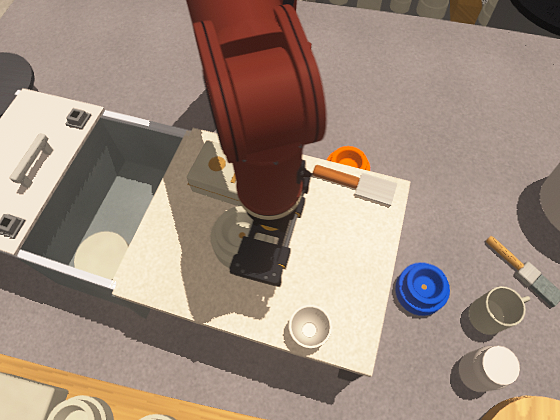

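Call:
{"fn": "apply_moves", "kwargs": {
  "targets": [
    [[0, 0.1, 1.6, 0.5, 0, 0], [0, 0.2, 1.8, 0, 0, 0], [0, 0.1, 1.8, 0, 0, 0], [0, 0.1, 1.8, 0, 0, 0], [0.1, 0.1, 1.8, 0, 0, 0]]
  ]
}}

```text
clock: 12.35
eef_pos: [626.5, 68.2, 216.9]
tool_rot: [[0.005, 0.997, -0.081], [0.009, -0.081, -0.997], [-1.0, 0.004, -0.009]]
wrist_force: [1.1, 9.2, 4.8]
grip_width: 51.8
```

```bash
python3 p.py
```

```text
t 12.35 stand xyz [ 29.7 150.9] 216.9 yaw 0.75 tilt [0.29 0.51] F [1.1 9.2 4.8] w 51.8 q [ 0.28  0.35 -0.59  1.5   0.19  1.34 -0.4 ]
```

Call:
{"fn": "apply_moves", "kwargs": {
  "targets": [
    [[0, 0, 1.8, 0.5, 0, 0], [0, 0.1, 1.8, 0, 0, 0], [0, 0, 1.8, 0, 0, 0], [0, 0, 1.8, 0, 0, 0]]
  ]
}}

```text
clock: 12.75
eef_pos: [617.9, -2.6, 217.2]
tool_rot: [[0.006, 0.996, -0.083], [0.014, -0.083, -0.996], [-1.0, 0.005, -0.014]]
wrist_force: [0.4, 4.8, -1.5]
grip_width: 52.5
```

```bash
python3 p.py
python3 - <<'E'
from h import *
cv2.imwrite("pics/s9.png",vision.camera("scene")[:,:,::-1])
E
```

```text
t 12.75 stand xyz [27.8 79.6] 217.2 yaw 0.63 tilt [0.36 0.79] F [ 0.4  4.8 -1.5] w 52.5 q [ 0.39  0.32 -0.56  1.54  0.16  1.33 -0.27]
```

View pics/s9.png

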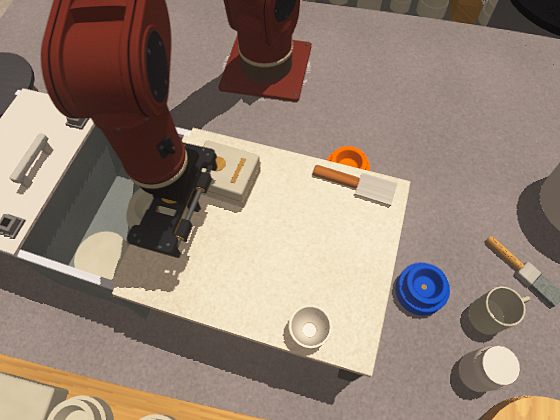

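Call:
{"fn": "apply_moves", "kwargs": {
  "targets": [
    [[0.1, 0, 1.8, 0, 0, 0], [0.1, 0, 2, 0, 0, 0], [0, -0.2, 2.2, 0, 0, 0], [0, -0.2, 2.2, 0, 0, 0], [0, -0.2, 2.2, 0, 0, 0], [0, 0, 2, 0, 0, 0], [0, 0, 1, 0, 0, 0], [-1, 0, 0, 0, 0, 0]]
  ]
}}

```text
clock: 13.6
eef_pos: [598.1, -135.7, 228.8]
tool_rot: [[0.015, 0.997, -0.077], [0.018, -0.077, -0.997], [-1.0, 0.013, -0.019]]
wrist_force: [-0.0, -0.0, -0.1]
grip_width: 52.1
```

```bash
python3 p.py
python3 - <<'E'
from h import *
cv2.imwrite("pics/s10.png",vision.camera("scene")[:,:,::-1])
E
```

```text
t 13.6 stand xyz [ 20.7 -54.8] 228.8 yaw 0.99 tilt [0.84 1.01] F [-0.  -0.  -0.1] w 52.1 q [ 0.57  0.29 -0.5   1.54  0.12  1.34 -0.02]
```

View pics/s10.png

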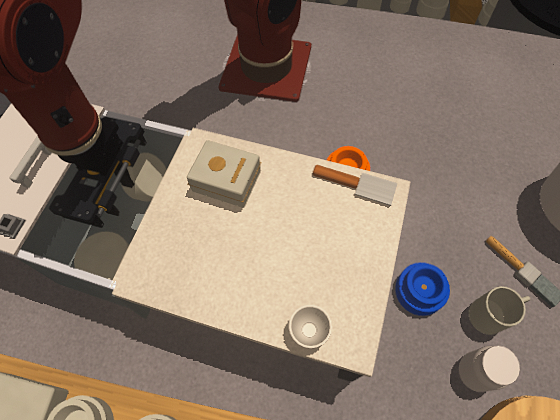

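Call:
{"fn": "apply_moves", "kwargs": {
  "targets": [
    [[-4, 0, 0, 1, -1, -0.8], [-3.2, -0.5, 2, 0, 0, 0], [0, -0.5, 4.5, 0, 0, 0], [0, -0.5, 4.5, 0, 0, 0], [0, -0.4, 4.5, 0, 0, 0], [0, 0, 4.5, 0, 0, 0], [0, 0, 3, 0, 0, 0], [0, 0, 0, 0, 0, 0]]
  ]
}}

```text
clock: 14.45
eef_pos: [563.0, -356.5, 313.5]
tool_rot: [[0.01, 0.997, -0.075], [-0.0, -0.075, -0.997], [-1.0, 0.01, -0.001]]
wrist_force: [0.3, 0.2, 0.2]
grip_width: 52.2
```

```bash
python3 p.py
python3 - <<'E'
from h import *
cv2.imwrite("pics/s11.png",cv2.resize(vision.camera("scene")[60:310,:280,::-1],None,fx=2.4,fy=2.4))
E
```

```text
t 14.45 stand xyz [   6.6 -277.9] 313.5 yaw 1.13 tilt [ 0.59 -0.01] F [0.3 0.2 0.2] w 52.2 q [ 0.78  0.36 -0.39  1.26  0.13  1.53  0.33]
```

View pics/s11.png

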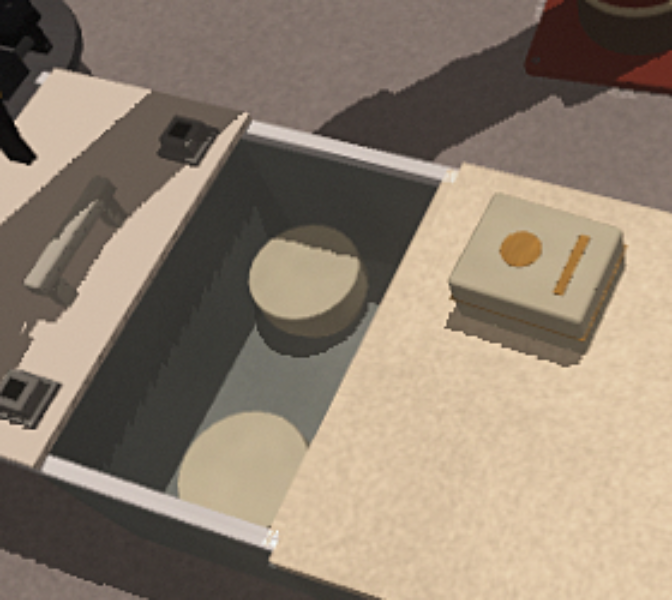

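Call:
{"fn": "apply_moves", "kwargs": {
  "targets": [
    [[1, -0.3, 1.2, 1, 0, -0.5], [3.5, -0.2, 0.6, 0, 0, 0], [3.4, 0, 0, 0, 0, 0], [0.8, 0, 0, 0, 0, 0], [0, 0, 0, 0, 0, 0]]
  ]
}}

```text
clock: 15.0
eef_pos: [561.2, -364.7, 225.5]
tool_rot: [[0.005, 0.997, -0.083], [0.003, -0.083, -0.997], [-1.0, 0.004, -0.003]]
wrist_force: [0.2, 1.3, 1.1]
grip_width: 52.4
```

```bash
python3 p.py
```

```text
t 15.0 stand xyz [   5.6 -286.2] 225.5 yaw 0.67 tilt [0.27 0.15] F [0.2 1.3 1.1] w 52.4 q [ 0.79  0.4  -0.38  1.39  0.14  1.38  0.33]
```

Call:
{"fn": "apply_moves", "kwargs": {
  "targets": [
    [[0, 0, -1.5, 0, 0, 0], [0, 0, -2, 0, 0, 0], [0, 0, -2.5, 0, 0, 0], [0, 0, -2.5, 0, 0, 0], [0, 0, -2.5, 0, 0, 0], [0, 0, -2.5, 0, 0, 0], [0, 0, -2, 0, 0, 0], [0, 0, -1.5, 0, 0, 0]]
  ]
}}

```text
clock: 15.8
eef_pos: [576.6, -193.1, 234.5]
tool_rot: [[0.011, 0.996, -0.092], [-0.013, -0.091, -0.996], [-1.0, 0.012, 0.012]]
wrist_force: [0.2, -3.2, -2.2]
grip_width: 52.6
```

```bash
python3 p.py
```

```text
t 15.8 stand xyz [   4.7 -114. ] 234.5 yaw 0.17 tilt [ 0.62 -0.75] F [ 0.2 -3.2 -2.2] w 52.6 q [ 0.63  0.27 -0.47  1.55  0.13  1.34  0.06]
```

Tip is climbing (234 mm; bar spans 238–254), so I bring it back down while going on.

Call:
{"fn": "apply_moves", "kwargs": {
  "targets": [
    [[0.5, 0, -1.2, 0, 0.7, 0], [0.4, 0, -1, 0, 0, 0], [0.2, 0, -0.8, 0, 0, 0], [0, 0, -0.6, 0, 0, 0], [0, 0, -0.4, 0, 0, 0]]
  ]
}}

```text
clock: 16.3
eef_pos: [581.2, -161.0, 226.9]
tool_rot: [[0.018, 0.995, -0.101], [-0.016, -0.101, -0.995], [-1.0, 0.02, 0.014]]
wrist_force: [-0.6, -9.8, 1.4]
grip_width: 52.0
```

```bash
python3 p.py
```

```text
t 16.3 stand xyz [  6.3 -81.6] 226.9 yaw -0.37 tilt [ 1.03 -0.92] F [-0.6 -9.8  1.4] w 52.0 q [ 0.59  0.26 -0.48  1.58  0.14  1.32 -0.01]
```

Call:
{"fn": "apply_moves", "kwargs": {
  "targets": [
    [[0, 0, -0.6, 0, 0.9, -1], [0, 0, -0.6, 0, 0, 0], [0, 0, -0.6, 0, 0, 0]]
  ]
}}

```text
clock: 16.6
eef_pos: [580.7, -161.4, 226.3]
tool_rot: [[-0.001, 0.993, -0.117], [-0.018, -0.117, -0.993], [-1.0, 0.002, 0.018]]
wrist_force: [-2.3, -17.0, 4.2]
grip_width: 52.1
```

```bash
python3 p.py
python3 - <<'E'
from h import *
cv2.imwrite("pics/s12.png",cv2.resize(vision.camera("scene")[60:310,:280,::-1],None,fx=2.4,fy=2.4))
E
```

```text
t 16.6 stand xyz [  5.8 -82. ] 226.3 yaw -1.3 tilt [-0.03 -1.04] F [ -2.3 -17.    4.2] w 52.1 q [ 0.58  0.27 -0.48  1.56  0.15  1.34 -0.03]
```

View pics/s12.png

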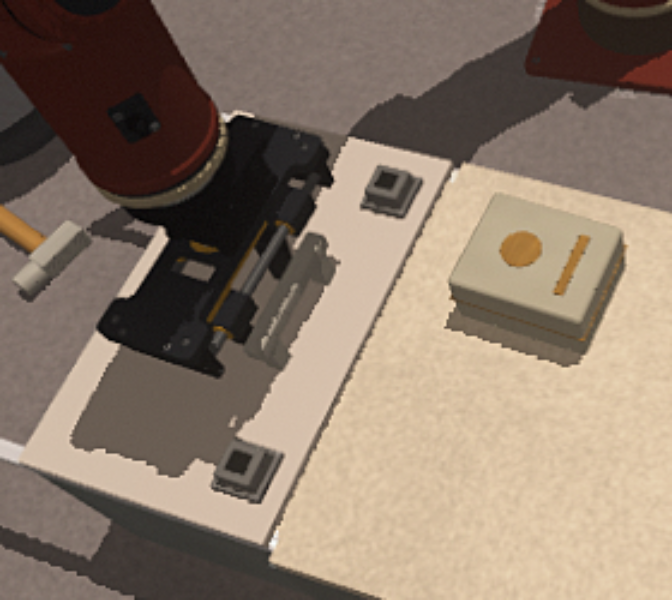

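Call:
{"fn": "apply_moves", "kwargs": {
  "targets": [
    [[0, 0, 1.5, 0, 0.5, 0], [-2, 0, 1, 0, 0.5, 0], [-4, 0, 0, -1.3, 0, 0], [-2, 0, -1, 0, 0, 0], [0, 0, 0, 0, 0, 0]]
  ],
  "claw": 0
}}

```text
clock: 17.15
eef_pos: [577.7, -176.2, 306.4]
tool_rot: [[-0.003, 0.995, -0.096], [0.004, -0.096, -0.995], [-1.0, -0.003, -0.004]]
wrist_force: [-0.4, 1.0, -0.8]
grip_width: 19.8
```

Run:
```python
from p import *
for px in [(99.2,252.9),(161.7,136.2)]:
    q=plane("scene",[px],230)[0];print(R.T@(q[:2]-t))
cv2.imwrite("pics/s13.png",cv2.resize(vision.camera("scene")[60:310,:280,::-1],None,fx=2.4,fy=2.4))
```

```text
t 17.15 stand xyz [  4.2 -97.1] 306.4 yaw -0.11 tilt [-0.16  0.23] F [-0.4  1.  -0.8] w 19.8 q [ 0.61  0.25 -0.48  1.42  0.11  1.5   0.04]
[128.8133804  -42.09410215]
[-130.43355339  -38.59754625]
```

View pics/s13.png

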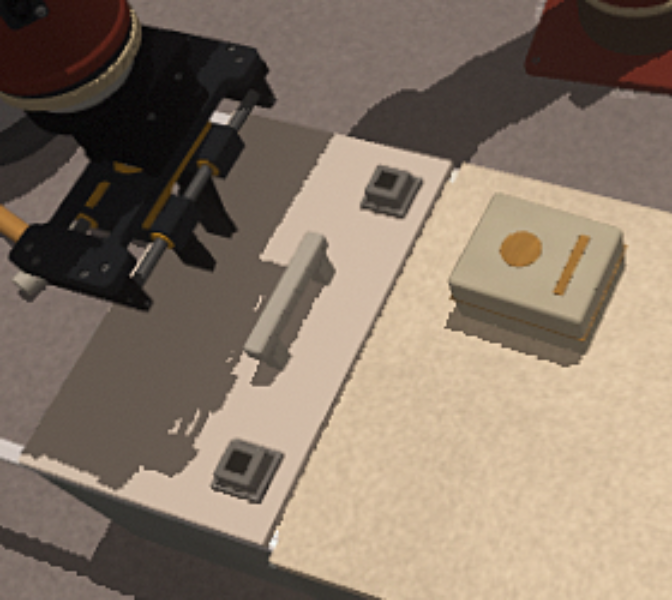

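Call:
{"fn": "apply_moves", "kwargs": {
  "targets": [
    [[0, 3, -1.3, 0, 0, 0], [0, 3.5, -1.5, 0, 0, 0], [0, 3, -1.4, 0, 0, 0], [0, 1.8, -0.8, 0, 0, 0], [0, 0, 0, 0, 0, 0]]
  ]
}}

```text
clock: 17.7
eef_pos: [696.1, -138.6, 295.2]
tool_rot: [[-0.014, 0.995, -0.1], [0.005, -0.1, -0.995], [-1.0, -0.014, -0.003]]
wrist_force: [-1.2, -0.6, -1.0]
grip_width: 0.5
```

```bash
python3 p.py
```

```text
t 17.7 stand xyz [118.6 -48.5] 295.2 yaw -0.34 tilt [-0.79  0.28] F [-1.2 -0.6 -1. ] w 0.5 q [ 0.44  0.49 -0.48  1.13  0.22  1.58 -0.1 ]
```

Call:
{"fn": "apply_moves", "kwargs": {
  "targets": [
    [[1.5, 0.6, -0.4, 0, 0, 0.8], [2, 0.5, -0.4, 0, 0, 0], [1.8, 0, 0, 0, 0, 0], [0.4, 0, 0, 0, 0, 0], [0, 0, 0, 0, 0, 0]]
  ]
}}

```text
clock: 18.2
eef_pos: [705.4, -131.6, 230.0]
tool_rot: [[-0.006, 0.995, -0.1], [0.005, -0.1, -0.995], [-1.0, -0.007, -0.005]]
wrist_force: [3.7, 0.8, 5.3]
grip_width: 0.4
```

```bash
python3 p.py
```

```text
t 18.2 stand xyz [127.2 -40.6] 230.0 yaw -0.31 tilt [-0.35  0.3 ] F [3.7 0.8 5.3] w 0.4 q [ 0.43  0.52 -0.48  1.23  0.23  1.45 -0.12]
```

In contact at 230 mm. Press down 8 mm and somewhat beyond to seat it.

Call:
{"fn": "apply_moves", "kwargs": {
  "targets": [
    [[0.5, 0, 0, 0, 0, 0], [0.5, 0, 0, 0, 0, 0], [0.5, 0, 0, 0, 0, 0], [0.6, 0, 0, 0, 0, 0]]
  ]
}}

```text
clock: 18.6
eef_pos: [705.8, -131.6, 222.2]
tool_rot: [[0.004, 0.995, -0.101], [0.004, -0.101, -0.995], [-1.0, 0.004, -0.004]]
wrist_force: [-16.0, 0.9, 36.8]
grip_width: 0.4
```

```bash
python3 p.py
```

```text
t 18.6 stand xyz [127.6 -40.6] 222.2 yaw -0.38 tilt [0.23 0.21] F [-16.    0.9  36.8] w 0.4 q [ 0.44  0.52 -0.48  1.25  0.23  1.42 -0.12]
```

Call:
{"fn": "apply_moves", "kwargs": {
  "targets": [
    [[-2, 0, 0, 0, 0, 0], [-4, 0, 0, 0, 0, 0], [-1, -4, 0, 0, 0, 0], [0, -4.5, 0, 0, 0, 0], [0, -4.5, 0, 0, 0, 0], [0, -4.5, 0, 0, 0, 0], [0, -4.5, 0, 0, 0, 0], [0, -2.5, 0, 0, 0, 0]]
  ]
}}

```text
clock: 19.4
eef_pos: [455.6, -107.7, 299.5]
tool_rot: [[0.014, 0.994, -0.105], [0.001, -0.105, -0.994], [-1.0, 0.014, -0.003]]
wrist_force: [-0.2, -0.3, 1.4]
grip_width: 0.4
```

```bash
python3 p.py
```

```text
t 19.4 stand xyz [-123.7  -40.4] 299.5 yaw -0.64 tilt [0.81 0.07] F [-0.2 -0.3  1.4] w 0.4 q [ 0.67 -0.06 -0.5   1.75 -0.03  1.43  0.07]
```

Call:
{"fn": "apply_moves", "kwargs": {
  "targets": [
    [[1.5, -0.2, 0, -0.5, 0, -0.8], [2.5, 0, 0, 0, 0, 0], [2, 0, 0, 0, 0, 0], [0.4, 0, 0, 0, 0, 0], [0, 0, 0, 0, 0, 0]]
  ]
}}

```text
clock: 19.9
eef_pos: [451.9, -108.7, 237.6]
tool_rot: [[0.006, 0.995, -0.099], [-0.004, -0.099, -0.995], [-1.0, 0.006, 0.004]]
wrist_force: [-0.6, -0.2, 0.8]
grip_width: 0.9
```

```bash
python3 p.py
```

```text
t 19.9 stand xyz [-127.4  -41.7] 237.6 yaw -0.26 tilt [ 0.34 -0.24] F [-0.6 -0.2  0.8] w 0.9 q [ 0.66 -0.04 -0.51  1.85 -0.02  1.31  0.06]
```

Call:
{"fn": "apply_moves", "kwargs": {
  "targets": [
    [[0.5, -0.2, -0.1, 0, 0, 0], [0.5, 0, 0, 0, 0, 0], [0.5, 0, 0, 0, 0, 0], [0.5, 0, 0, 0, 0, 0], [0.6, 0, 0, 0, 0, 0], [0.6, 0, 0, 0, 0, 0]]
  ]
}}

```text
clock: 20.5
eef_pos: [451.7, -107.9, 221.7]
tool_rot: [[0.011, 0.995, -0.099], [-0.011, -0.099, -0.995], [-1.0, 0.012, 0.01]]
wrist_force: [-32.2, 5.6, 63.6]
grip_width: 0.2
```

```bash
python3 p.py
```

```text
t 20.5 stand xyz [-127.7  -40.9] 221.7 yaw -0.28 tilt [ 0.62 -0.64] F [-32.2   5.6  63.6] w 0.2 q [ 0.66 -0.03 -0.51  1.88 -0.01  1.27  0.05]
```

Home (221.7 mm, firm stop). Lift off and move clear to check.

Call:
{"fn": "apply_moves", "kwargs": {
  "targets": [
    [[-2, 0, 0, 0, 0, 0], [-4, 0, 0, 0, 0, 0], [-4, 0, 3, 0, 0, 0], [0, 0, 4.5, 0, 0, 0], [0, 0, 4.5, 0, 0, 0], [0, 0, 4.5, 0, 0, 0], [0, 0, 3, 0, 0, 0], [0, 0, 0, 0, 0, 0]]
  ]
}}

```text
clock: 21.3
eef_pos: [433.2, -307.7, 334.3]
tool_rot: [[0.021, 0.995, -0.095], [-0.02, -0.094, -0.995], [-1.0, 0.022, 0.018]]
wrist_force: [-0.5, 0.1, -0.4]
grip_width: 0.2
```

```bash
python3 p.py
python3 - <<'E'
from h import *
im=vision.camera("scene")[:,:,::-1];sd=vision.camera("side")[:,:,::-1]
cv2.imwrite("pics/e1.png",cv2.resize(im[60:310,:280],None,fx=2.4,fy=2.4))
cv2.imwrite("pics/e2.png",sd);cv2.imwrite("pics/e3.png",im)
# did the things that stay move?
a=cv2.imread("pics/scene0.png")
for nm,(x0,y0,x1,y1) in dict(block=(185,138,265,212),bowl=(285,300,335,352),scraper=(310,162,400,208)).items():
    (s,r)=cv2.phaseCorrelate(np.float32(cv2.cvtColor(a[y0:y1,x0:x1],6)),np.float32(cv2.cvtColor(np.ascontiguousarray(im[y0:y1,x0:x1]),6)));print(nm,np.round(s,2),round(r,2))
E
```

```text
t 21.3 stand xyz [-127.2 -241.6] 334.3 yaw 0.01 tilt [ 1.18 -1.13] F [-0.5  0.1 -0.4] w 0.2 q [ 0.82  0.05 -0.31  1.58  0.02  1.49  0.42]
block [0.01 0.5 ] 0.99
bowl [-0.01 -0.01] 1.0
scraper [-0.04  0.06] 0.98
```

View pics/e1.png

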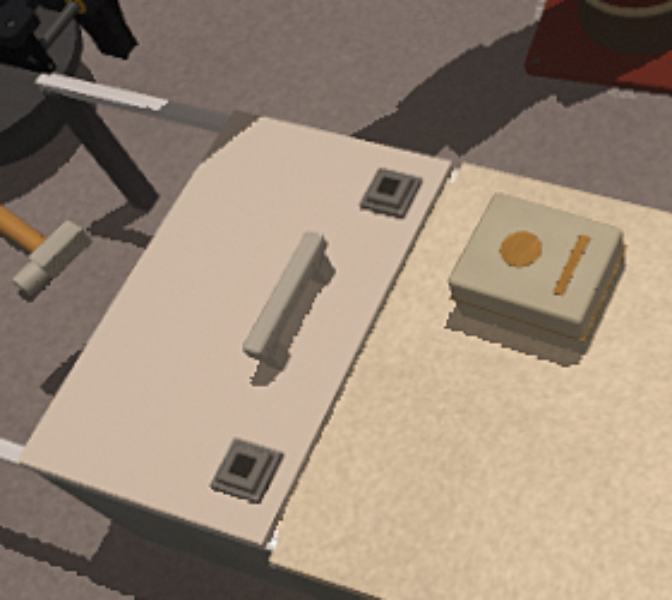

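View pics/e2.png

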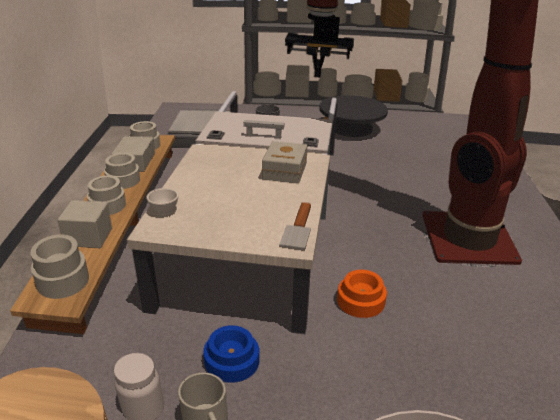

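Run:
```python
from p import *
f=lambda x,y:(x/2.4,60+y/2.4)
for px in [f(315,238),f(256,350)]:
    q=plane("scene",[px],254)[0];print("handle",R.T@(q[:2]-t))
for px in [f(452,161),f(264,545)]:
    q=plane("scene",[px],210)[0];print("lead",R.T@(q[:2]-t))
a=cv2.imread("pics/s13.png");b=cv2.imread("pics/e1.png")
g=lambda i:np.float32(cv2.cvtColor(np.ascontiguousarray(i[215:370,235:350]),6))
print(cv2.phaseCorrelate(g(a),g(b)))
g=lambda i:np.float32(cv2.cvtColor(np.ascontiguousarray(i[140:230,340:470]),6))
print(cv2.phaseCorrelate(g(a),g(b)))
```

```text
t 21.4 stand xyz [-126.3 -237.4] 334.5 yaw 0.27 tilt [ 1.21 -1.06] F [ 0.9  1.  -0.3] w 0.8 q [ 0.82  0.05 -0.31  1.58  0.02  1.49  0.42]
handle [-51.28519431 -58.71962064]
handle [ 50.57513006 -57.52698618]
lead [-179.41130103   -5.82239685]
lead [175.212131    -5.75578427]
((-0.08442487015585698, 0.02678767736664156), 0.6237207086881001)
((0.3287566282180734, -0.009481871971857458), 0.7049571217038504)
```

Cover shut (leading edge about 5–6 mm from the drop edge, handle at −58 mm). Handing in.

```bash
python3 -c "
from workcell import ctrl
print(ctrl.job_done())"
```

```text
the job is handed in; nothing more can be done
None
```

I opened the cover, pushed both round moulds along the board into the trough without lifting them, shut the cover and pressed both clips home. I handed the job in at about 21 s of the 72 s allowed. `ctrl.job_done()` gives no verdict, so these are my own last checks:

- **Moulds:** seen from above before the cover was shut, both lay flat and upside down on the trough floor, side by side. I judged this by eye. I did not compute their exact positions in the trough, and I could not see them again once the cover was shut.
- **Cover:** its leading edge measured about 5.8 mm from the drop edge, against 5 mm when shut. The handle was at y of about −58 mm, against −60. A 17 N push moved it no further, and it had not moved after the clips were pressed.
- **Clips:** the far clip stopped at 222.2 mm under 37 N and the near one at 221.7 mm under 64 N. Home is 222 mm, and the picture shows both down. The near clip was pressed harder than needed, but the wrist force stayed under the 120 N limit.
- **Things to stay:** the bowl and scraper shifted by less than 0.1 pixel. The block showed a 0.5 pixel shift, roughly 1 mm. I never saw it touched, and it is far inside the 30 mm limit.
- **Robot:** the arm was clear of everything at hand-in.

No check failed or disagreed.

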